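Sort the makings of supper by the stove

ROBOT

A 6-joint arm with a two-finger parallel gripper is mounted at the origin on the work surface. World frame = base frame: x ahead of the robot, y to its left, z up, the work surface at z = 0. Lengths are in m, angles in degrees, forces in N, time in s.
With the tool pointing down it reaches from about 0.3 to 0.75 m from the base axis. Payload 8.5 kg.
Tool frame: the origin (TCP) lies between the finger pads; the fingertips stand 17 mm ahead of it and the grasp point (between the pads) lies 2 mm behind it (env.tip_reach is the distance from the TCP to the fingertips, in m); z points along the fingers, y is the line along which they close (so a half turn about z gives the same grasp; the last joint's range is limited). The gripper opens to 85 mm and grips with 20 to 120 N. Pads are 22 mm wide; open, the fingers measure 114 mm over their backs; the gripper's body (76 mm by 85 mm) begins 54 mm behind the grasp point. The pads swing forward as they close: fully open they stand 13 mm farther back than shut.
Start: joints at [61.862, 21.807, 74.336, -0, 83.858, -12.336], TCP at [0.15, 0.529, 0.248] pointing down, gripper open.
Joint ranges: [-178.18, 178.18], [-50.72, 133.34], [12.68, 142.11], [-81.47, 261.47], [9.98, 163.14], [-165.26, 165.26]. Speed limits (degrees/s): [136.94, 136.94, 180, 180, 180, 180].

INTERFACE

Orientations are given as a 3x3 rotation matrix whose columns are the frame's x, y, z axes.
In Python, from rig import env, viewer gives the robot as it stands.
- The arm moves only by the tool move_arm, never from a script. Its argument "motion" is a list of rows, each a list of 2 entries, a list of its own where there are three numbers: the shift along the tool's x, y, z normalised to -1 to 1, where 1 is 50 mm, then the turn, a rotation vector about the tool's x, y, z normalised to -1 to 1, where 1 is 8 degrees. A call has 1 to 20 rows; each row shifts and turns the commanded pose from where the row before left it, along the tool's axes as they then stand; what a row does not reach is not made up. A row lasts 1/10 s, in which the tool goes at most 50 mm and 8.59 degrees, less where a joint would pass 70% of its speed; a pose out of reach is approached as far as the arm can. A call with a number of a shift or a turn outside -1 to 1 is refused whole. A call with a gripper value outside its range is refused whole. "claw" is the closure, from 0 (fully open) to 1 (shut), set as the call begins (left out, the last holds). The fingers move at their own pace and stop on an object; "force" is the grip in N (left out, the last holds). Time passes only in rows, so rows that do not move let the fingers close. It gives the time, the measured TCP pose, the force, the opening and the grip force at its end, in the units of the state.
- env.observe(): the state, without advancing time (a new reading comes with each control period).
- viewer.get_image(name): name is "scene" or "top" or "wrist"; returns a dict with "frame" (480x640x3 uint8, red, green, blue), "depth" (480x640 float32, m along the optical axis (not along the pixel's ray), 0 where there is no reading), "fx", "fy", "cx", "cy" (pixels), "eye" and "attitude" of the camera in the world; the wrist camera has in their place "T_tool_cam" (4x4, takes a point from camera to tool coordinates, whose origin is the TCP and whose axes are the flange's). Camera axes: x right, y up, looking along -z (the intrinsics and any distortion apply to the point x, -y, -z); pixel columns grow to the right and rows downward; lengths in m; the calibration is good to about 2 mm. A picture is of the moment at which its call begins: read the wrist's pose just before it.
- env.close_job(): hands the job in; it is judged then, once.
The state is a dict: "time_s": time; "q": joint angles; "qvel": joint speeds; "joint_efforts": joint torques, N m; "position": TCP position; "tool_rot": TCP orientation; "ft_force": force on the tool from outside, world axes, zero at the start; "wrist_torque": the same for the moment, N m; "grip_width": finger opening in m; "gripper_force": force on a finger pad.
Only numpy, scipy, OpenCV 4.12 (cv2) and the standard library are available. Lean on these libraries where they do the work, as an engineer would, in place of code of your own. Each camera call takes 0.05 s, during which the arm holds its last target. There are 200 camera calls.

TASK

Get things sorted for cooking: put both potatoes in the pot for boiling, both mushrooms in the sieve for rinsing, and lay the tablespoon, bowl up, across the saucer with its middle over the middle of the saucer. Lower each thing into its place rather than dropping it from above, leave the pot, sieve and saucer standing where they are, and do not disturb the jar or the mug.

Things in the scene. Friction and masses are not known exactly. Their poses are not given: they have to be found in the camera images.
- potato_a: one of two alike brown potatoes, oval, 81 mm long, 50 mm wide and 50 mm high, lying down with a slight flat underneath; origin at its middle (25 mm above the stool top at the start), x along its length; grip it across its width (y). 75 to 155 g
- potato_b: the other potato, same size and frame as potato_a
- mushroom_a: one of two alike button mushrooms standing on the stalk, 42 mm high: round cap 47 mm across, widest 21 to 26 mm above the foot, on a stalk 28 mm across and 14 mm high; origin on its axis 22 mm above the foot, z up through the cap; 30 g
- mushroom_b: the other mushroom, same size and frame as mushroom_a
- spoon: steel tablespoon lying flat, bowl up, 180 mm long; origin at half its length, at the level of its underside; x points from the handle end to the bowl, z up. The flat handle is 12 mm wide from x = -60 to +50 mm (18 mm wide behind that), its underside 6 mm and its top 11 mm above the origin; the bowl is round, 42 mm across and 11 mm high, centred at x = +69 mm. 60 g, balances about 10 mm from the origin towards the bowl
- pot: empty low aluminium pot, loose, 0.7 kg, round, 200 mm across and 75 mm high, wall 4 mm, inside 178 mm across the bottom, floor 5 mm thick; a loop handle at +y and -y reaches 131 mm from the centre at 53 to 63 mm height; origin at the centre of its underside, z up
- sieve: empty white plastic sieve with dark holes, loose, 0.3 kg: a round bowl 190 mm across the rim, 140 mm across the flat foot, 55 mm high, wall 4 mm, floor 4 mm thick, and a stick handle at the rim along +x, reaching 182 mm from the centre; origin at the centre of its underside, z up
- saucer: white ceramic saucer, loose, 0.25 kg, round, 150 mm across, 18 mm high at the rim; origin at the centre of its underside, z up
- jar: bystander: closed amber glass jar with a steel cap, 68 mm across, 110 mm high; origin at the centre of its underside
- mug: bystander: blue ceramic mug, 80 mm across, 90 mm high, handle at +y; origin at the centre of its underside
Mind the look-alikes: they are no part of the job. Leave any green look-alike of the potato_b alone.

How it is judged (in metres and radians):
At the end, for the whole second after the job is handed in: Potatoes in the pot (middles within 78 mm of its axis, under 78 mm above its foot), mushrooms in the sieve (75 mm, 66 mm), spoon on the saucer, bowl up, level within 0.3 rad, its middle within 40 mm of the centre; pot, sieve and saucer stand level; all at rest (horizontal distance between each of potato_a, potato_b and pot below 0.078 m and z of potato_a in the frame of pot between 0.005 and 0.078 m and z of potato_b in the frame of pot between 0.005 and 0.078 m and horizontal distance between each of mushroom_a, mushroom_b and sieve below 0.075 m and z of mushroom_a in the frame of sieve between 0.005 and 0.066 m and z of mushroom_b in the frame of sieve between 0.005 and 0.066 m and horizontal distance between spoon and saucer below 0.04 m and z of spoon in the frame of saucer below 0.035 m and angle between spoon's own z axis and vertical below 0.3 rad and angle between each of pot, sieve, saucer's own z axis and vertical below 0.06 rad and height (world z) of each of pot, sieve, saucer below 0.008 m and linear speed of each of potato_a, potato_b, mushroom_a, mushroom_b, spoon below 0.03 m/s); the robot touches nothing.
It fails at once if the pot, sieve or saucer is shoved more than 50 mm from where it stood or tipped by more than 30 degrees (distance of any of pot, sieve, saucer from where it was at the start of the episode above 0.05 m or angle between any of pot, sieve, saucer's own z axis and vertical above 0.52 rad).
It fails at once if the jar or the mug is moved more than 30 mm or tipped by more than 30 degrees (distance of any of jar, mug from where it was at the start of the episode above 0.03 m or angle between any of jar, mug's own z axis and vertical above 0.52 rad).
It fails at once if a potato, a mushroom or the spoon is thrown or dropped (out of the fingers and faster than 1.2 m/s, a fall of some 75 mm) ((contact force between the fingers and potato_a below 0.05 N and linear speed of potato_a above 1.2 m/s) or (contact force between the fingers and potato_b below 0.05 N and linear speed of potato_b above 1.2 m/s) or (contact force between the fingers and mushroom_a below 0.05 N and linear speed of mushroom_a above 1.2 m/s) or (contact force between the fingers and mushroom_b below 0.05 N and linear speed of mushroom_b above 1.2 m/s) or (contact force between the fingers and spoon below 0.05 N and linear speed of spoon above 1.2 m/s)).
It also fails if it takes over 134 s, if anything falls off the work surface, if the arm or the gripper's body presses on something with over 40 N, if the wrist force passes 120 N, or if a joint passes its speed limit or range.

## Working session

There is one attempt and no reset: what is moved stays moved. The work goes in short steps, Python scripts to look and compute and a tool call to move; the robot and the scene stay as the last step left them, time stands still between calls to the robot, and variables do not carry over. Pictures are saved under pics/ and viewed, at most 14 in all, crops included, and the job is handed in when it is done.

Besides the shell and the picture viewer there is one more tool, called after "Call:" by a JSON object that holds its "method" and its "body". move_arm: Moves the arm, as the interface text tells. Scaled input: -1 to 1 covers 50 mm each way for a shift and 8 degrees each way for a turn. Its arguments: {"type":"object","properties":{"motion":{"type":"array","items":{"type":"array"}},"claw":{"type":"number"},"force":{"type":"number"}},"required":["motion"]}

```bash
ls; mkdir -p pics; cat > h.py <<'E'
import numpy as np, cv2
from rig import env, viewer
def grab(n):
    s=env.observe(); d=viewer.get_image(n)
    if n=='wrist':
        T=np.eye(4);T[:3,:3]=np.array(s['tool_rot']).reshape(3,3);T[:3,3]=s['position'];T=T@np.array(d['T_tool_cam'])
    else:
        T=np.eye(4);T[:3,:3]=np.array(d['attitude']).reshape(3,3);T[:3,3]=d['eye']
    d['T']=T;return d
def cloud(d):
    z=d['depth'];v,u=np.mgrid[:480,:640]
    p=np.stack([(u-d['cx'])/d['fx']*z,-(v-d['cy'])/d['fy']*z,-z],-1)
    return p@d['T'][:3,:3].T+d['T'][:3,3]
def ray(d,u,v,h):
    r=d['T'][:3,:3]@np.array([(u-d['cx'])/d['fx'],-(v-d['cy'])/d['fy'],-1]);e=d['T'][:3,3]
    return e+r*(h-e[2])/r[2]
def save(d,n): cv2.imwrite('pics/'+n,d['frame'][:,:,::-1])
E
python3 - <<'E'
from h import *
for n in ['top','scene']:
    d=grab(n);save(d,n+'0.png');print(n,{k:v for k,v in d.items() if k not in('frame','depth')},(d['depth']>0).mean())
    np.savez('/tmp/'+n,**d)
s=env.observe();print(s['position'],s['tool_rot'],s['grip_width'])
E
```

```text
pics
top {'fx': 515.0435428329771, 'fy': 515.0435428329771, 'cx': 327.4398942558223, 'cy': 232.0869265790042, 'eye': array([ 0.35717634, -0.02355109,  1.11043108]), 'attitude': array([[-0.139568  ,  0.96950983, -0.20142358],
       [-0.99020493, -0.13744355,  0.02456537],
       [-0.00386801,  0.20287916,  0.97919614]]), 'T': array([[-0.139568  ,  0.96950983, -0.20142358,  0.35717634],
       [-0.99020493, -0.13744355,  0.02456537, -0.02355109],
       [-0.00386801,  0.20287916,  0.97919614,  1.11043108],
       [ 0.        ,  0.        ,  0.        ,  1.        ]])} 0.9960026041666666
scene {'fx': 440.5290888550336, 'fy': 440.5290888550336, 'cx': 313.33586831333133, 'cy': 246.35182476152946, 'eye': array([1.08794279, 0.54391365, 0.77784519]), 'attitude': array([[-0.75927613, -0.4349987 ,  0.48402055],
       [ 0.65066081, -0.52098143,  0.55246617],
       [ 0.01184366,  0.73440758,  0.67860537]]), 'T': array([[-0.75927613, -0.4349987 ,  0.48402055,  1.08794279],
       [ 0.65066081, -0.52098143,  0.55246617,  0.54391365],
       [ 0.01184366,  0.73440758,  0.67860537,  0.77784519],
       [ 0.        ,  0.        ,  0.        ,  1.        ]])} 0.996015625
[0.14965785 0.52899726 0.24778179] [[-9.62205806e-01  2.72322602e-01 -6.22164633e-04]
 [ 2.72323160e-01  9.62205177e-01 -1.13777370e-03]
 [ 2.88808538e-04 -1.26420229e-03 -9.99999159e-01]] 0.08529698269456788
```

View pics/top0.png

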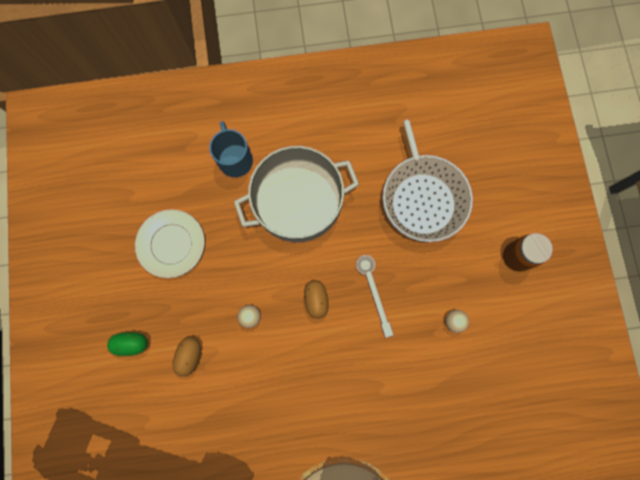

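View pics/scene0.png

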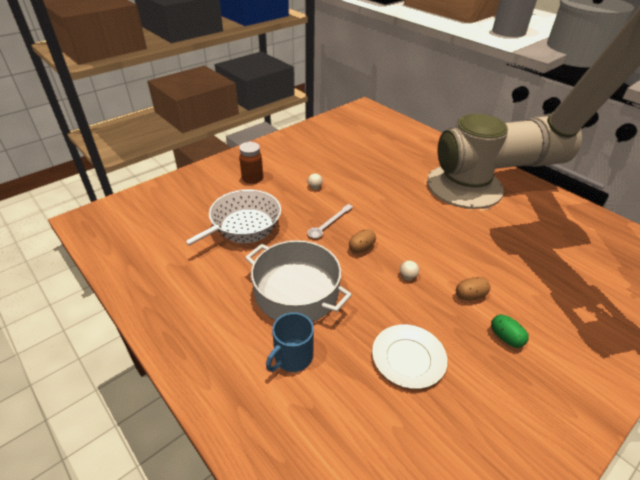

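The top view shows the saucer at (170,243), pot at (297,195), sieve at (427,198), spoon from (366,265) to (388,335), potatoes at (316,299) and (187,355), mushrooms at (249,317) and (457,321). The green decoy is at (127,344), the jar at (530,252) and the mug at (231,155). The scene view shows the same layout, with nothing stacked. Next I measure everything in both views.

```bash
cat > seg.py <<'E'
from h import *
def objs(d,hmin,seeds,rng=None):
    P=cloud(d); ok=(P[...,2]>hmin)&(P[...,2]<.2)&(d['depth']>0)
    n,L=cv2.connectedComponents(ok.astype(np.uint8))
    out={}
    for k,(u,v) in seeds.items():
        l=L[v-3:v+4,u-3:u+4];l=l[l>0]
        if len(l)==0: print(k,'none');continue
        l=np.bincount(l).argmax();out[k]=P[L==l]
    return out
E
python3 - <<'E'
from seg import *
T=dict(np.load('/tmp/top.npz'));S=dict(np.load('/tmp/scene.npz'))
st=dict(saucer=(170,215),pot=(297,150),sieve=(390,198),sb=(366,265),sh=(380,310),pa=(316,299),pb=(187,355),ma=(249,317),mb=(457,321),jar=(538,248),mug=(218,135))
ss=dict(saucer=(378,357),pot=(254,275),sieve=(213,215),sb=(316,233),sh=(335,219),pa=(362,240),pb=(473,288),ma=(409,270),mb=(315,181),jar=(250,165),mug=(293,325))
for nm,d,s in(('top',T,st),('scene',S,ss)):
    P=cloud(d);print(nm,'table z',[np.round(np.median(P[v:v+20,u:u+20,2]),4) for u,v in ((430,380),(300,380))] )
    for k,p in objs(d,.006,s).items():
        xy=p[:,:2].astype(np.float32)
        (c,(w,h),a)=cv2.minAreaRect(xy);cc,r=cv2.minEnclosingCircle(xy)
        top=p[p[:,2]>np.percentile(p[:,2],99)-.006]
        ct,rt=cv2.minEnclosingCircle(top[:,:2].astype(np.float32))
        print(k,len(p),'z',np.round(np.percentile(p[:,2],[50,99]),3),'med',np.round(np.median(xy,0),3),'rect',np.round([*c,w,h,a],3),'circ',np.round([*cc,r],3),'topc',np.round([*ct,rt],3))
E
```

```text
top table z [np.float64(0.0003), np.float64(0.0001)]
saucer 2820 z [0.013 0.021] med [0.607 0.293] rect [ 0.606  0.291  0.147  0.148 71.031] circ [0.605 0.291 0.075] topc [0.605 0.291 0.075]
pot 4786 z [0.019 0.078] med [0.684 0.007] rect [6.6500e-01 4.0000e-03 1.9800e-01 2.4100e-01 4.8639e+01] circ [0.664 0.003 0.133] topc [0.665 0.004 0.1  ]
sieve 3507 z [0.039 0.06 ] med [ 0.652 -0.286] rect [ 0.646 -0.283  0.188  0.25  65.062] circ [ 0.661 -0.266  0.137] topc [ 0.661 -0.266  0.137]
sb 576 z [0.011 0.015] med [ 0.434 -0.135] rect [ 0.434 -0.138  0.178  0.039 13.314] circ [ 0.433 -0.132  0.089] topc [ 0.432 -0.131  0.089]
sh 576 z [0.011 0.015] med [ 0.434 -0.135] rect [ 0.434 -0.138  0.178  0.039 13.314] circ [ 0.433 -0.132  0.089] topc [ 0.432 -0.131  0.089]
pa 768 z [0.044 0.053] med [ 0.439 -0.007] rect [ 0.442 -0.006  0.08   0.05   5.917] circ [ 0.441 -0.005  0.04 ] topc [ 0.441 -0.006  0.029]
pb 852 z [0.044 0.052] med [0.363 0.267] rect [3.6300e-01 2.7100e-01 4.9000e-02 8.0000e-02 7.0381e+01] circ [0.363 0.271 0.04 ] topc [0.363 0.271 0.032]
ma 397 z [0.037 0.045] med [0.425
[... 1563 characters left out ...]
0e-01 4.7000e-02 7.7000e-02 6.6472e+01] circ [0.37  0.278 0.039] topc [0.367 0.274 0.031]
ma 276 z [0.035 0.043] med [0.436 0.145] rect [4.300e-01 1.420e-01 4.100e-02 4.500e-02 4.186e+01] circ [0.428 0.141 0.024] topc [0.43  0.142 0.018]
mb 172 z [0.033 0.043] med [ 0.365 -0.279] rect [ 3.6100e-01 -2.8300e-01  3.7000e-02  4.3000e-02  4.4027e+01] circ [ 0.36  -0.284  0.023] topc [ 0.361 -0.286  0.019]
jar 831 z [0.073 0.112] med [ 0.488 -0.428] rect [ 0.477 -0.446  0.066  0.066 28.567] circ [ 0.477 -0.449  0.037] topc [ 0.477 -0.452  0.035]
mug 6056 z [0.053 0.091] med [0.72  0.084] rect [6.8800e-01 4.9000e-02 3.3100e-01 2.0600e-01 6.3079e+01] circ [0.731 0.032 0.17 ] topc [0.779 0.134 0.041]
```

```bash
cat > plan.py <<'E'
import sys
from h import *
def plan(x,y,z,yaw):
    s=env.observe();R=np.array(s['tool_rot']).reshape(3,3);p=np.array(s['position'])
    c,sn=np.cos(np.radians(yaw)),np.sin(np.radians(yaw))
    Rt=np.array([[-sn,c,0],[c,sn,0],[0,0,-1.]]).T.copy()
    Y=np.array([c,sn,0]);Z=np.array([0,0,-1.]);Rt=np.stack([np.cross(Y,Z),Y,Z],1)
    rv=cv2.Rodrigues(R.T@Rt)[0].ravel()
    print('pos',p.round(4),'t',round(s['time_s'],2),'q6',np.round(s['q'][5],1),'grip',round(float(s['grip_width']),4),'turn units',np.round(np.degrees(rv)/8,3),'then shift units',np.round(Rt.T@(np.array([x,y,z])-p)/.05,3))
if __name__=='__main__': plan(*map(float,sys.argv[1:5]))
E
python3 plan.py .365 .272 .16 70
python3 - <<'E'
from h import *
# rim centres by fit
T=dict(np.load('/tmp/top.npz'));S=dict(np.load('/tmp/scene.npz'))
from scipy.optimize import least_squares
def fit(d,c,r,z0,z1):
    P=cloud(d).reshape(-1,3);m=(P[:,2]>z0)&(P[:,2]<z1);q=P[m][:,:2];e=np.abs(np.hypot(*(q-c).T)-r)<.012;q=q[e]
    s=least_squares(lambda v:np.hypot(*(q-v).T)-r,c,loss='soft_l1',f_scale=.002);return s.x.round(4),len(q)
for d in(T,S):
    print('pot',fit(d,np.array([.665,.004]),.099,.072,.082),'sieve',fit(d,np.array([.62,-.28]),.094,.052,.062),'saucer',fit(d,np.array([.605,.292]),.074,.015,.024))
    P=cloud(d).reshape(-1,3);m=(P[:,2]>.004)&(P[:,2]<.02)&(abs(P[:,0]-.434)<.11)&(abs(P[:,1]+.131)<.05);q=P[m]
    # spoon axis
    v=np.linalg.svd(q[:,:2]-q[:,:2].mean(0),full_matrices=False)[2][0];v*=np.sign(v[0]);t=(q[:,:2]-q[:,:2].mean(0))@v
    print('spoon dir',np.degrees(np.arctan2(v[1],v[0])).round(1),'len',np.ptp(t).round(3),'mid',(q[:,:2].mean(0)+v*(t.max()+t.min())/2).round(4))
    h=q[abs(t)<.03][:,:2]; v=np.linalg.svd(h-h.mean(0),full_matrices=False)[2][0];print('handle dir',np.degrees(np.arctan2(v[1],v[0])).round(1),h.mean(0).round(4),'width',np.ptp((h-h.mean(0))@[-v[1],v[0]]).round(4))
E
```

```text
pos [0.1497 0.529  0.2478] t 0.1 q6 -12.3 grip 0.0853 turn units [-0.009 -0.002  0.525] then shift units [-5.805 -3.357  1.756]
pot (array([0.6653, 0.0037]), 590) sieve (array([ 0.6183, -0.2705]), 559) saucer (array([0.6048, 0.2902]), 801)
spoon dir 7.1 len 0.217 mid [ 0.4322 -0.1329]
handle dir -156.3 [ 0.4379 -0.1317] width 0.1042
pot (array([0.6674, 0.0066]), 489) sieve (array([ 0.6205, -0.2689]), 243) saucer (array([0.6069, 0.292 ]), 805)
spoon dir 7.1 len 0.186 mid [ 0.4298 -0.1301]
handle dir 9.8 [ 0.4429 -0.1272] width 0.0526
```

Call:
{"method": "move_arm", "body": {"motion": [[[0,0,0],[0,0,0.525]],[[-0.58,-0.335,0.175],[0,0,0]],[[-0.58,-0.335,0.175],[0,0,0]],[[-0.58,-0.335,0.175],[0,0,0]],[[-0.58,-0.335,0.175],[0,0,0]],[[-0.58,-0.335,0.175],[0,0,0]],[[-0.58,-0.335,0.175],[0,0,0]],[[-0.58,-0.335,0.175],[0,0,0]],[[-0.58,-0.335,0.175],[0,0,0]],[[-0.58,-0.335,0.175],[0,0,0]],[[-0.58,-0.335,0.175],[0,0,0]],[[0,0,0],[0,0,0]],[[0,0,0],[0,0,0]]], "claw": 0, "force": 35}}

```text
time_s: 1.4
position: [0.365, 0.2723, 0.1606]
tool_rot: [[-0.939, 0.344, -0.001], [0.344, 0.939, -0.0], [0.001, -0.0, -1.0]]
ft_force: [-0.2, 0.2, 0.3]
grip_width: 0.0855
gripper_force: 0.0
```

```bash
cat > close.py <<'E'
# close look: python3 close.py name x y zmin halfsize
import sys
from h import *
n=sys.argv[1];x,y,zm,hs=map(float,sys.argv[2:6])
d=grab('wrist');save(d,n+'.png');P=cloud(d)
m=(P[...,2]>zm)&(P[...,2]<.1)&(d['depth']>0)&(abs(P[...,0]-x)<hs)&(abs(P[...,1]-y)<hs)
k,L,st,_=cv2.connectedComponentsWithStats(m.astype(np.uint8))
if k<2: print('none, depth',d['depth'].min(),d['depth'].max());sys.exit()
b=1+st[1:,4].argmax();q=P[L==b];xy=q[:,:2].astype(np.float32)
print('n',len(q),'ztop',np.percentile(q[:,2],99).round(4),'rect',np.round(np.hstack([*map(np.ravel,cv2.minAreaRect(xy))]),4),'circ',np.round(np.hstack([*map(np.ravel,cv2.minEnclosingCircle(xy))]),4))
t=q[q[:,2]>np.percentile(q[:,2],99)-.005];print('topcentre',np.median(t,0).round(4),'px box',st[b])
E
python3 close.py w_pb .365 .272 .01 .07; python3 plan.py .365 .272 .027 70
```

```text
n 6135 ztop 0.0509 rect [3.62400e-01 2.71800e-01 4.98000e-02 7.92000e-02 6.77736e+01] circ [0.3628 0.2727 0.0397]
topcentre [0.3611 0.2725 0.0484] px box [ 283  178   69  109 6135]
pos [0.3647 0.2728 0.1608] t 1.45 q6 -48.1 grip 0.0853 turn units [-0.    -0.003 -0.002] then shift units [-0.012 -0.014  2.677]
```

Call:
{"method": "move_arm", "body": {"motion": [[[0.05,0,0.5],[0,0,0]],[[0,0,0.6],[0,0,0]],[[0,0,0.6],[0,0,0]],[[0,0,0.5],[0,0,0]],[[0,0,0.3],[0,0,0]],[[0,0,0.18],[0,0,0]],[[0,0,0],[0,0,0]]]}}

```text
time_s: 2.15
position: [0.362, 0.274, 0.0264]
tool_rot: [[-0.94, 0.341, -0.001], [0.341, 0.94, -0.0], [0.001, -0.001, -1.0]]
ft_force: [-0.9, -0.1, -0.7]
grip_width: 0.0853
gripper_force: 0.0
```

Call:
{"method": "move_arm", "body": {"motion": [[[0,0,0],[0,0,0]],[[0,0,0],[0,0,0]],[[0,0,0],[0,0,0]],[[0,0,0],[0,0,0]],[[0,0,0],[0,0,0]],[[0,0,0],[0,0,0]],[[0,0,0],[0,0,0]],[[0,0,0],[0,0,0]]], "claw": 1}}

```text
time_s: 2.95
position: [0.363, 0.2737, 0.0278]
tool_rot: [[-0.94, 0.342, 0.002], [0.342, 0.94, 0.001], [-0.001, 0.001, -1.0]]
ft_force: [-1.1, -0.4, 5.7]
grip_width: 0.0499
gripper_force: 35.2
```

Call:
{"method": "move_arm", "body": {"motion": [[[0,0,-0.3],[0,0,0]],[[0,0,-0.6],[0,0,0]],[[0,0,-0.7],[0,0,0]],[[0,0,-0.7],[0,0,0]],[[0,0,-0.7],[0,0,0]],[[0,0,0],[0,0,-0.833]],[[0,0,0],[0,0,-0.833]],[[0,0,0],[0,0,-0.833]],[[-0.5,-0.388,0],[0,0,0]],[[-0.5,-0.388,0],[0,0,0]],[[-0.5,-0.388,0],[0,0,0]],[[-0.5,-0.388,0],[0,0,0]],[[-0.5,-0.388,0],[0,0,0]],[[-0.5,-0.388,0],[0,0,0]],[[-0.5,-0.388,0],[0,0,0]],[[-0.5,-0.388,0],[0,0,0]],[[-0.5,-0.388,0],[0,0,0]],[[-0.5,-0.388,0],[0,0,0]],[[-0.5,-0.388,0],[0,0,0]],[[-0.5,-0.388,0],[0,0,0]]]}}

```text
time_s: 4.95
position: [0.6633, 0.0397, 0.1771]
tool_rot: [[-1.0, 0.0, -0.0], [0.0, 1.0, 0.0], [0.0, 0.0, -1.0]]
ft_force: [0.5, -0.3, -1.4]
grip_width: 0.0499
gripper_force: 36.7
```

Call:
{"method": "move_arm", "body": {"motion": [[[0,0,0],[0,0,0]],[[0,0,0],[0,0,0]]]}}

```text
time_s: 5.15
position: [0.6624, 0.0403, 0.1766]
tool_rot: [[-1.0, 0.001, -0.001], [0.001, 1.0, 0.0], [0.001, 0.0, -1.0]]
ft_force: [-0.3, 0.3, -1.2]
grip_width: 0.0501
gripper_force: 36.6
```

```bash
python3 plan.py .666 .041 .035 90; python3 - <<'E'
from h import *
d=grab('wrist');save(d,'wpot.png');P=cloud(d);q=P[(P[...,2]>.07)&(P[...,2]<.08)&(np.hypot(P[...,0]-.666,P[...,1]-.005)<.11)&(np.hypot(P[...,0]-.666,P[...,1]-.005)>.085)][:,:2]
from scipy.optimize import least_squares
s=least_squares(lambda v:np.hypot(*(q-v).T)-.098,[.666,.005],loss='soft_l1',f_scale=.002);print(len(q),s.x)
E
```

```text
pos [0.6624 0.0403 0.1766] t 5.15 q6 -96.7 grip 0.0501 turn units [ 0.002 -0.005 -0.006] then shift units [-0.072  0.013  2.832]
5768 [0.66701243 0.00428286]
```

View pics/wpot.png

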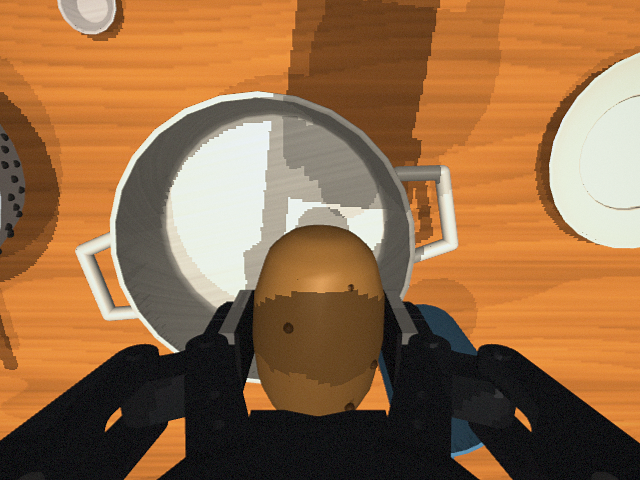

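The potato is held squarely at (320,320) and the pot's inside is clear, so I lower it.

Call:
{"method": "move_arm", "body": {"motion": [[[-0.09,-0.08,0.4],[0,0,0]],[[0,0,0.5],[0,0,0]],[[0,0,0.5],[0,0,0]],[[0,0,0.5],[0,0,0]],[[0,0,0.4],[0,0,0]],[[0,0,0.2],[0,0,0]],[[0,0,0.1],[0,0,0]],[[0,0,0.1],[0,0,0]],[[0,0,0],[0,0,0]]]}}

```text
time_s: 6.1
position: [0.6671, 0.0368, 0.0421]
tool_rot: [[-1.0, -0.0, 0.0], [-0.0, 1.0, -0.0], [-0.0, -0.0, -1.0]]
ft_force: [0.3, 0.3, -0.2]
grip_width: 0.0497
gripper_force: 36.7
```

Call:
{"method": "move_arm", "body": {"motion": [[[0,0,0.08],[0,0,0]],[[0,0,0.08],[0,0,0]],[[0,0,0],[0,0,0]]]}}

```text
time_s: 6.4
position: [0.6668, 0.0366, 0.0334]
tool_rot: [[-1.0, 0.0, -0.001], [0.0, 1.0, 0.0], [0.001, 0.0, -1.0]]
ft_force: [-0.2, -0.0, -1.4]
grip_width: 0.0495
gripper_force: 36.7
```

Call:
{"method": "move_arm", "body": {"motion": [[[0,0,0],[0,0,0]],[[0,0,0],[0,0,0]],[[0,0,0],[0,0,0]],[[0,0,0],[0,0,0]]], "claw": 0.27}}

```text
time_s: 6.8
position: [0.6675, 0.0363, 0.0343]
tool_rot: [[-1.0, 0.0, 0.001], [0.0, 1.0, -0.0], [-0.001, -0.0, -1.0]]
ft_force: [-0.2, -3.1, 0.3]
grip_width: 0.0624
gripper_force: 0.0
```

Call:
{"method": "move_arm", "body": {"motion": [[[0,0,-0.2],[0,0,0]],[[0,0,-0.4],[0,0,0]],[[0,0,-0.7],[0,0,0]],[[0,0,-0.7],[0,0,0]],[[0,0,-0.6],[0,0,0]]]}}

```text
time_s: 7.3
position: [0.667, 0.0371, 0.1665]
tool_rot: [[-1.0, -0.0, 0.001], [-0.0, 1.0, 0.0], [-0.001, 0.0, -1.0]]
ft_force: [1.0, -0.6, -0.6]
grip_width: 0.0621
gripper_force: 0.0
```

Call:
{"method": "move_arm", "body": {"motion": [[[0,0,0],[0,0,-0.75]],[[0.57,-0.04,0],[0,0,0]],[[0.57,-0.04,0],[0,0,0]],[[0.57,-0.04,0],[0,0,0]],[[0.57,-0.04,0],[0,0,0]],[[0.57,-0.04,0],[0,0,0]],[[0.57,-0.04,0],[0,0,0]],[[0.57,-0.04,0],[0,0,0]],[[0.57,-0.04,0],[0,0,0]],[[0,0,0],[0,0,0]],[[0,0,0],[0,0,0]]], "claw": 0}}

```text
time_s: 8.4
position: [0.4422, -0.0029, 0.1646]
tool_rot: [[-0.995, -0.104, 0.001], [-0.104, 0.995, 0.0], [-0.001, -0.0, -1.0]]
ft_force: [0.4, 0.4, -0.3]
grip_width: 0.0854
gripper_force: 0.0
```

```bash
python3 close.py w_pa .441 -.004 .01 .07; python3 plan.py .441 -.004 .027 96
```

```text
n 5951 ztop 0.0509 rect [ 0.4407 -0.0069  0.0791  0.0496  4.4471] circ [ 0.4407 -0.0064  0.0398]
topcentre [ 0.4392 -0.0068  0.0484] px box [ 280  178   68  107 5951]
pos [ 0.4427 -0.003   0.1644] t 8.45 q6 -111.8 grip 0.0855 turn units [-0.001  0.01  -0.001] then shift units [ 0.035 -0.017  2.748]
```

Call:
{"method": "move_arm", "body": {"motion": [[[0.04,-0.07,0.5],[0,0,0]],[[0,0,0.6],[0,0,0]],[[0,0,0.6],[0,0,0]],[[0,0,0.5],[0,0,0]],[[0,0,0.3],[0,0,0]],[[0,0,0.23],[0,0,0]],[[0,0,0],[0,0,0]]]}}

```text
time_s: 9.15
position: [0.4407, -0.0065, 0.0261]
tool_rot: [[-0.995, -0.105, -0.002], [-0.105, 0.995, 0.001], [0.002, 0.001, -1.0]]
ft_force: [-0.1, -0.6, -0.4]
grip_width: 0.0854
gripper_force: 0.0
```

Call:
{"method": "move_arm", "body": {"motion": [[[0,0,0],[0,0,0]],[[0,0,0],[0,0,0]],[[0,0,0],[0,0,0]],[[0,0,0],[0,0,0]],[[0,0,0],[0,0,0]],[[0,0,0],[0,0,0]],[[0,0,0],[0,0,0]],[[0,0,0],[0,0,0]]], "claw": 1}}

```text
time_s: 9.95
position: [0.4409, -0.0068, 0.0282]
tool_rot: [[-0.995, -0.104, 0.002], [-0.104, 0.995, -0.0], [-0.002, -0.001, -1.0]]
ft_force: [0.2, 0.8, 6.1]
grip_width: 0.0501
gripper_force: 35.3
```

Call:
{"method": "move_arm", "body": {"motion": [[[0,0,-0.3],[0,0,0]],[[0,0,-0.6],[0,0,0]],[[0,0,-0.7],[0,0,0]],[[0,0,-0.7],[0,0,0]],[[0,0,-0.5],[0,0,0]],[[0,0,0],[0,0,0.75]],[[-0.565,-0.068,0],[0,0,0]],[[-0.565,-0.068,0],[0,0,0]],[[-0.565,-0.068,0],[0,0,0]],[[-0.565,-0.068,0],[0,0,0]],[[-0.565,-0.068,0],[0,0,0]],[[-0.565,-0.068,0],[0,0,0]],[[-0.565,-0.068,0],[0,0,0]],[[-0.565,-0.068,0],[0,0,0]],[[0,0,0],[0,0,0]],[[0,0,0],[0,0,0]]]}}

```text
time_s: 11.55
position: [0.6661, -0.0339, 0.1669]
tool_rot: [[-1.0, 0.0, -0.001], [0.0, 1.0, 0.0], [0.001, 0.0, -1.0]]
ft_force: [-0.1, 0.2, -1.1]
grip_width: 0.0501
gripper_force: 36.2
```

```bash
python3 plan.py .667 -.034 .042 90; python3 - <<'E'
from h import *
d=grab('wrist');P=cloud(d);b=d['frame'].astype(int)
m=(P[...,2]>.03)&(P[...,2]<.065)&(np.hypot(P[...,0]-.667,P[...,1]-.004)<.082)&(b[...,0]>b[...,2]+40)
q=P[m][:,:2].astype(np.float32);print(len(q),cv2.minAreaRect(q) if len(q) else '')
d=grab('top');save(d,'top1.png')
E
```

```text
pos [ 0.6661 -0.0339  0.1669] t 11.55 q6 -103.1 grip 0.0501 turn units [ 0.002 -0.007 -0.001] then shift units [-1.800e-02 -1.000e-03  2.499e+00]
6122 ((0.6664811372756958, 0.034990329295396805), (0.047934092581272125, 0.07901492714881897), 82.54122924804688)
```

Call:
{"method": "move_arm", "body": {"motion": [[[-0.02,-0.04,0.4],[0,0,0]],[[0,0,0.5],[0,0,0]],[[0,0,0.5],[0,0,0]],[[0,0,0.5],[0,0,0]],[[0,0,0.35],[0,0,0]],[[0,0,0.15],[0,0,0]],[[0,0,0.1],[0,0,0]],[[0,0,0],[0,0,0]]]}}

```text
time_s: 12.45
position: [0.6676, -0.0359, 0.0433]
tool_rot: [[-1.0, 0.0, 0.001], [0.0, 1.0, -0.0], [-0.001, -0.0, -1.0]]
ft_force: [0.8, -0.8, -0.7]
grip_width: 0.0501
gripper_force: 37.5
```

Call:
{"method": "move_arm", "body": {"motion": [[[0,0,0.08],[0,0,0]],[[0,0,0.08],[0,0,0]],[[0,0,0],[0,0,0]]]}}

```text
time_s: 12.75
position: [0.6703, -0.0366, 0.0411]
tool_rot: [[-1.0, -0.0, 0.012], [-0.0, 1.0, -0.004], [-0.012, -0.004, -1.0]]
ft_force: [-5.3, 5.1, 30.0]
grip_width: 0.0503
gripper_force: 37.3
```

Call:
{"method": "move_arm", "body": {"motion": [[[0,0,0],[0,0,0]],[[0,0,0],[0,0,0]],[[0,0,0],[0,0,0]],[[0,0,0],[0,0,0]]], "claw": 0.27}}

```text
time_s: 13.15
position: [0.6693, -0.0349, 0.0385]
tool_rot: [[-1.0, -0.001, 0.008], [-0.001, 1.0, -0.001], [-0.008, -0.001, -1.0]]
ft_force: [-1.1, 9.1, 16.7]
grip_width: 0.0623
gripper_force: 1.4
```

Call:
{"method": "move_arm", "body": {"motion": [[[0,0,-0.1],[0,0,0]],[[0,0,-0.15],[0,0,0]],[[0,0,0],[0,0,0]]]}}

```text
time_s: 13.45
position: [0.668, -0.0364, 0.0485]
tool_rot: [[-1.0, 0.0, 0.003], [0.0, 1.0, -0.001], [-0.003, -0.001, -1.0]]
ft_force: [0.2, 0.3, 0.3]
grip_width: 0.0626
gripper_force: 0.0
```

Call:
{"method": "move_arm", "body": {"motion": [[[0,0,-0.4],[0,0,0]],[[0,0,-0.7],[0,0,0]],[[0,0,-0.7],[0,0,0]],[[0,0,-0.6],[0,0,0]],[[0,0,0],[0,0,0]]]}}

```text
time_s: 13.95
position: [0.6689, -0.0366, 0.1716]
tool_rot: [[-1.0, 0.0, 0.008], [0.0, 1.0, -0.002], [-0.008, -0.002, -1.0]]
ft_force: [0.4, 0.5, 0.7]
grip_width: 0.0625
gripper_force: 0.0
```

```bash
python3 plan.py .426 .138 .16 90; python3 - <<'E'
from h import *
d=grab('wrist');save(d,'w2.png')
E
```

```text
pos [ 0.6689 -0.0366  0.1716] t 13.95 q6 -103.2 grip 0.0625 turn units [-0.015  0.059 -0.003] then shift units [4.857 3.493 0.232]
```

View pics/w2.png

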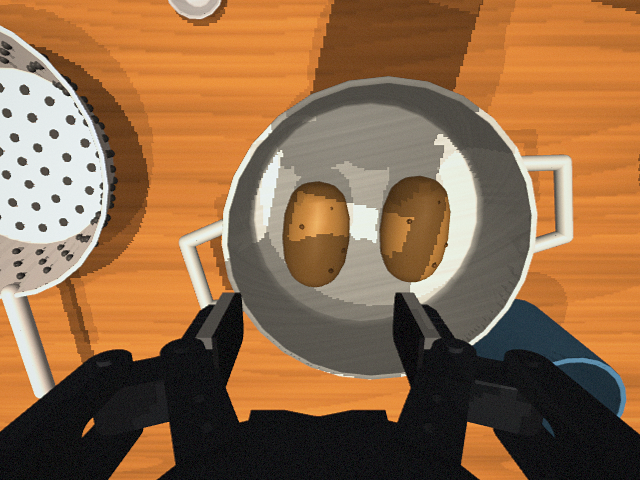

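Both potatoes lie side by side on the pot floor, at (317,235) and (415,230). Next is mushroom A.

Call:
{"method": "move_arm", "body": {"motion": [[[0,0,0],[-0.015,0.059,0]],[[0.49,0.35,0.02],[0,0,0]],[[0.49,0.35,0.02],[0,0,0]],[[0.49,0.35,0.02],[0,0,0]],[[0.49,0.35,0.02],[0,0,0]],[[0.49,0.35,0.02],[0,0,0]],[[0.49,0.35,0.02],[0,0,0]],[[0.49,0.35,0.02],[0,0,0]],[[0.49,0.35,0.02],[0,0,0]],[[0.49,0.35,0.02],[0,0,0]],[[0.49,0.35,0.02],[0,0,0]],[[0,0,0],[0,0,0]],[[0,0,0],[0,0,0]]], "claw": 0, "force": 22}}

```text
time_s: 15.3
position: [0.4222, 0.139, 0.1586]
tool_rot: [[-1.0, -0.001, -0.01], [-0.001, 1.0, 0.002], [0.01, 0.002, -1.0]]
ft_force: [0.7, -0.7, -0.1]
grip_width: 0.0851
gripper_force: 0.0
```

```bash
python3 close.py w_ma .426 .138 .008 .05; python3 plan.py .426 .138 .022 90
```

```text
n 3057 ztop 0.0425 rect [4.25700e-01 1.36600e-01 4.59000e-02 4.60000e-02 8.89539e+01] circ [0.426  0.1367 0.0236]
topcentre [0.4248 0.1366 0.0404] px box [ 284  211   63   62 3057]
pos [0.4228 0.1387 0.1587] t 15.35 q6 -87.3 grip 0.0853 turn units [ 0.013 -0.065 -0.002] then shift units [-0.064 -0.015  2.734]
```

Call:
{"method": "move_arm", "body": {"motion": [[[0,0,0],[0.014,-0.06,0]],[[-0.06,-0.04,0.5],[0,0,0]],[[0,0,0.6],[0,0,0]],[[0,0,0.6],[0,0,0]],[[0,0,0.5],[0,0,0]],[[0,0,0.3],[0,0,0]],[[0,0,0.22],[0,0,0]],[[0,0,0],[0,0,0]]]}}

```text
time_s: 16.15
position: [0.4253, 0.1365, 0.0218]
tool_rot: [[-1.0, 0.001, -0.002], [0.001, 1.0, -0.0], [0.002, -0.0, -1.0]]
ft_force: [-0.4, 0.9, 0.3]
grip_width: 0.0857
gripper_force: 0.0
```

Call:
{"method": "move_arm", "body": {"motion": [[[0,0,0],[0,0,0]],[[0,0,0],[0,0,0]],[[0,0,0],[0,0,0]],[[0,0,0],[0,0,0]],[[0,0,0],[0,0,0]],[[0,0,0],[0,0,0]],[[0,0,0],[0,0,0]],[[0,0,0],[0,0,0]]], "claw": 1}}

```text
time_s: 16.95
position: [0.4258, 0.137, 0.024]
tool_rot: [[-1.0, 0.0, 0.002], [0.0, 1.0, -0.0], [-0.002, -0.0, -1.0]]
ft_force: [-1.5, -1.3, 6.2]
grip_width: 0.0457
gripper_force: 22.0
```

Call:
{"method": "move_arm", "body": {"motion": [[[0,0,-0.3],[0,0,0]],[[0,0,-0.6],[0,0,0]],[[0,0,-0.7],[0,0,0]],[[0,0,-0.7],[0,0,0]],[[0,0,-0.7],[0,0,0]]]}}

```text
time_s: 17.45
position: [0.425, 0.137, 0.175]
tool_rot: [[-1.0, 0.0, 0.001], [0.0, 1.0, 0.0], [-0.001, 0.0, -1.0]]
ft_force: [1.6, -0.5, 0.3]
grip_width: 0.0454
gripper_force: 22.8
```

Call:
{"method": "move_arm", "body": {"motion": [[[-0.276,-0.509,0],[0,0,0]],[[-0.276,-0.509,0],[0,0,0]],[[-0.276,-0.509,0],[0,0,0]],[[-0.276,-0.509,0],[0,0,0]],[[-0.276,-0.509,0],[0,0,0]],[[-0.276,-0.509,0],[0,0,0]],[[-0.276,-0.509,0],[0,0,0]],[[-0.276,-0.509,0],[0,0,0]],[[-0.276,-0.509,0],[0,0,0]],[[-0.276,-0.509,0],[0,0,0]],[[-0.276,-0.509,0],[0,0,0]],[[-0.276,-0.509,0],[0,0,0]],[[-0.276,-0.509,0],[0,0,0]],[[-0.276,-0.509,0],[0,0,0]],[[-0.276,-0.509,0],[0,0,0]],[[-0.276,-0.509,0],[0,0,0]],[[0,0,0],[0,0,0]],[[0,0,0],[0,0,0]]]}}

```text
time_s: 19.25
position: [0.6458, -0.2702, 0.1728]
tool_rot: [[-1.0, 0.001, -0.001], [0.001, 1.0, 0.001], [0.001, 0.001, -1.0]]
ft_force: [-0.4, 0.2, -0.3]
grip_width: 0.0456
gripper_force: 22.8
```

```bash
python3 plan.py .647 -.270 .032 90; python3 - <<'E'
from h import *
d=grab('wrist');save(d,'wsv.png');P=cloud(d);r=np.hypot(P[...,0]-.619,P[...,1]+.27);q=P[(P[...,2]>.05)&(P[...,2]<.06)&(r<.105)&(r>.083)][:,:2]
from scipy.optimize import least_squares
s=least_squares(lambda v:np.hypot(*(q-v).T)-.093,[.619,-.27],loss='soft_l1',f_scale=.002);print(len(q),s.x,'floor z',np.median(P[(r<.05)&(P[...,2]<.03)][:,2]))
E
```

```text
pos [ 0.6458 -0.2702  0.1728] t 19.25 q6 -122.3 grip 0.0456 turn units [ 0.006 -0.004 -0.005] then shift units [-0.024  0.005  2.815]
7652 [ 0.62029002 -0.27061069] floor z 0.004417552821044779
```

View pics/wsv.png

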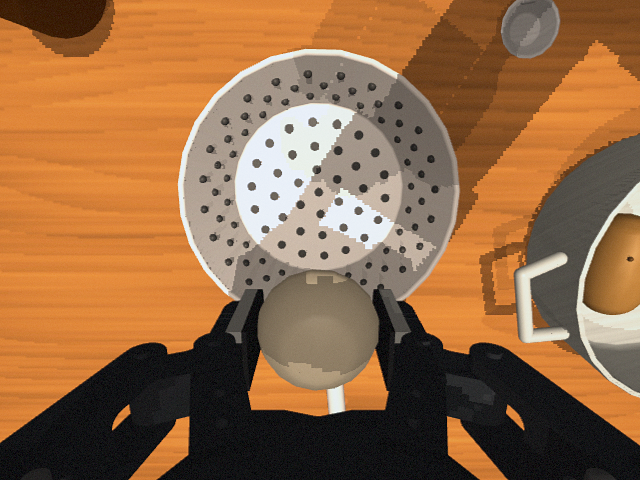

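The mushroom is held at (318,330), with the sieve floor below centred near (320,185). I lower it in.

Call:
{"method": "move_arm", "body": {"motion": [[[-0.02,0,0.4],[0,0,0]],[[0,0,0.6],[0,0,0]],[[0,0,0.6],[0,0,0]],[[0,0,0.5],[0,0,0]],[[0,0,0.3],[0,0,0]],[[0,0,0.2],[0,0,0]],[[0,0,0.1],[0,0,0]],[[0,0,0],[0,0,0]]]}}

```text
time_s: 20.1
position: [0.6472, -0.2701, 0.0385]
tool_rot: [[-1.0, -0.0, 0.001], [-0.0, 1.0, -0.0], [-0.001, -0.0, -1.0]]
ft_force: [-1.1, -0.1, -0.2]
grip_width: 0.0453
gripper_force: 22.8
```

Call:
{"method": "move_arm", "body": {"motion": [[[0,0,0.08],[0,0,0]],[[0,0,0.07],[0,0,0]],[[0,0,0],[0,0,0]]]}}

```text
time_s: 20.4
position: [0.647, -0.2701, 0.0305]
tool_rot: [[-1.0, 0.0, -0.0], [0.0, 1.0, 0.0], [0.0, 0.0, -1.0]]
ft_force: [-0.7, 0.1, 0.2]
grip_width: 0.0456
gripper_force: 22.8
```

Call:
{"method": "move_arm", "body": {"motion": [[[0,0,0],[0,0,0]],[[0,0,0],[0,0,0]],[[0,0,0],[0,0,0]],[[0,0,0],[0,0,0]]], "claw": 0.3}}

```text
time_s: 20.8
position: [0.6471, -0.2702, 0.0308]
tool_rot: [[-1.0, 0.0, 0.0], [0.0, 1.0, 0.0], [-0.0, 0.0, -1.0]]
ft_force: [0.3, -0.8, 0.2]
grip_width: 0.06
gripper_force: 0.0
```

Call:
{"method": "move_arm", "body": {"motion": [[[0,0,-0.2],[0,0,0]],[[0,0,-0.5],[0,0,0]],[[0,0,-0.7],[0,0,0]],[[0,0,-0.7],[0,0,0]],[[0,0,-0.6],[0,0,0]]]}}

```text
time_s: 21.3
position: [0.6472, -0.2702, 0.1687]
tool_rot: [[-1.0, 0.0, 0.002], [0.0, 1.0, -0.001], [-0.002, -0.001, -1.0]]
ft_force: [0.7, -0.0, 0.6]
grip_width: 0.0595
gripper_force: 0.0
```

Call:
{"method": "move_arm", "body": {"motion": [[[0.58,-0.038,0],[0,0,0]],[[0.58,-0.038,0],[0,0,0]],[[0.58,-0.038,0],[0,0,0]],[[0.58,-0.038,0],[0,0,0]],[[0.58,-0.038,0],[0,0,0]],[[0.58,-0.038,0],[0,0,0]],[[0.58,-0.038,0],[0,0,0]],[[0.58,-0.038,0],[0,0,0]],[[0.58,-0.038,0],[0,0,0]],[[0.58,-0.038,0],[0,0,0]],[[0,0,0],[0,0,0]],[[0,0,0],[0,0,0]]], "claw": 0}}

```text
time_s: 22.5
position: [0.3571, -0.2895, 0.1665]
tool_rot: [[-1.0, 0.001, 0.001], [0.001, 1.0, -0.001], [-0.001, -0.001, -1.0]]
ft_force: [-0.0, -1.2, 0.1]
grip_width: 0.0851
gripper_force: 0.0
```

```bash
python3 close.py w_mb .357 -.289 .008 .05; python3 plan.py .357 -.289 .022 90
```

```text
n 2942 ztop 0.0426 rect [ 0.3555 -0.2915  0.0461  0.0461  1.3703] circ [ 0.3557 -0.2916  0.0236]
topcentre [ 0.3547 -0.2916  0.0404] px box [ 286  200   62   61 2942]
pos [ 0.3575 -0.2895  0.1663] t 22.55 q6 -143.8 grip 0.0856 turn units [-0.008  0.009 -0.003] then shift units [0.011 0.01  2.886]
```

Call:
{"method": "move_arm", "body": {"motion": [[[0.035,-0.04,0.5],[0,0,0]],[[0,0,0.6],[0,0,0]],[[0,0,0.6],[0,0,0]],[[0,0,0.6],[0,0,0]],[[0,0,0.35],[0,0,0]],[[0,0,0.22],[0,0,0]],[[0,0,0],[0,0,0]]]}}

```text
time_s: 23.25
position: [0.3558, -0.2907, 0.021]
tool_rot: [[-1.0, -0.001, -0.001], [-0.001, 1.0, 0.002], [0.001, 0.002, -1.0]]
ft_force: [-0.2, -1.0, -0.0]
grip_width: 0.0855
gripper_force: 0.0
```

Call:
{"method": "move_arm", "body": {"motion": [[[0,0,0],[0,0,0]],[[0,0,0],[0,0,0]],[[0,0,0],[0,0,0]],[[0,0,0],[0,0,0]],[[0,0,0],[0,0,0]],[[0,0,0],[0,0,0]],[[0,0,0],[0,0,0]],[[0,0,0],[0,0,0]]], "claw": 1}}

```text
time_s: 24.05
position: [0.3557, -0.2914, 0.023]
tool_rot: [[-1.0, 0.0, 0.001], [0.0, 1.0, -0.001], [-0.001, -0.001, -1.0]]
ft_force: [0.2, 1.5, 5.6]
grip_width: 0.0454
gripper_force: 22.0
```

Call:
{"method": "move_arm", "body": {"motion": [[[0,0,-0.3],[0,0,0]],[[0,0,-0.6],[0,0,0]],[[0,0,-0.7],[0,0,0]],[[0,0,-0.7],[0,0,0]],[[0,0,-0.7],[0,0,0]],[[0,0,0],[0,0,0]]]}}

```text
time_s: 24.65
position: [0.3563, -0.2924, 0.1763]
tool_rot: [[-1.0, 0.0, 0.005], [0.0, 1.0, -0.007], [-0.005, -0.007, -1.0]]
ft_force: [0.2, 0.1, 0.0]
grip_width: 0.0458
gripper_force: 22.8
```

Call:
{"method": "move_arm", "body": {"motion": [[[-0.524,0.048,0],[0,0,0]],[[-0.524,0.048,0],[0,0,0]],[[-0.524,0.048,0],[0,0,0]],[[-0.524,0.048,0],[0,0,0]],[[-0.524,0.048,0],[0,0,0]],[[-0.524,0.048,0],[0,0,0]],[[-0.524,0.048,0],[0,0,0]],[[-0.524,0.048,0],[0,0,0]],[[-0.524,0.048,0],[0,0,0]],[[0,0,0],[0,0,0]],[[0,0,0],[0,0,0]]]}}

```text
time_s: 25.75
position: [0.5908, -0.2693, 0.171]
tool_rot: [[-1.0, -0.0, -0.002], [-0.0, 1.0, 0.001], [0.002, 0.001, -1.0]]
ft_force: [-0.4, 0.4, -0.5]
grip_width: 0.0451
gripper_force: 22.8
```

```bash
python3 plan.py .592 -.270 .030 90; python3 - <<'E'
from h import *
d=grab('top');save(d,'t2.png');P=cloud(d);q=P[(P[...,2]>.03)&(P[...,2]<.055)&(np.hypot(P[...,0]-.647,P[...,1]+.27)<.032)];print(len(q),np.median(q,0),q[:,2].max())
E
```

```text
pos [ 0.5908 -0.2693  0.171 ] t 25.75 q6 -125.0 grip 0.0451 turn units [ 0.008 -0.011  0.003] then shift units [-0.024 -0.015  2.82 ]
  return _methods._mean(a, axis=axis, dtype=dtype,
  ret = um.true_divide(
Traceback (most recent call last):
ValueError: zero-size array to reduction operation maximum which has no identity
```

```bash
python3 - <<'E'
from h import *
d=grab('scene');save(d,'s2.png')
P=cloud(d);q=P[(P[...,2]>.022)&(P[...,2]<.055)&(np.hypot(P[...,0]-.647,P[...,1]+.27)<.032)];print(len(q),np.median(q,0) if len(q) else '')
cv2.imwrite('pics/s2c.png',cv2.resize(d['frame'][130:290,170:340,::-1],None,fx=3,fy=3))
E
```

```text
213 [ 0.65391916 -0.25906049  0.03865091]
```

View pics/s2c.png

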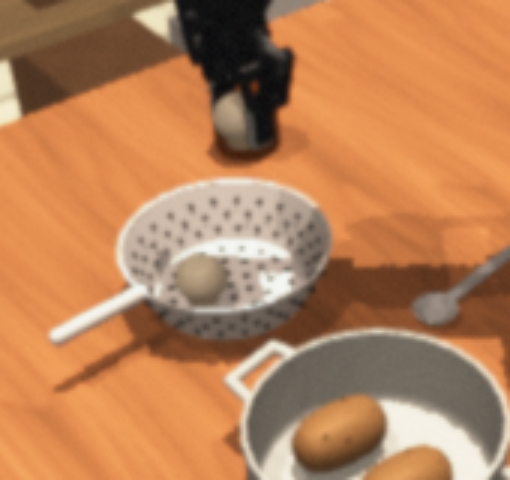

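Mushroom A stands in the sieve near its handle, at crop pixel (200,280), with free room towards the robot. I lower mushroom B there.

Call:
{"method": "move_arm", "body": {"motion": [[[-0.02,-0.015,0.4],[0,0,0]],[[0,0,0.6],[0,0,0]],[[0,0,0.6],[0,0,0]],[[0,0,0.5],[0,0,0]],[[0,0,0.3],[0,0,0]],[[0,0,0.2],[0,0,0]],[[0,0,0.1],[0,0,0]],[[0,0,0],[0,0,0]]]}}

```text
time_s: 26.65
position: [0.5919, -0.2705, 0.0372]
tool_rot: [[-1.0, 0.0, -0.0], [0.0, 1.0, 0.0], [0.0, 0.0, -1.0]]
ft_force: [0.6, 0.5, -0.5]
grip_width: 0.0457
gripper_force: 22.8
```

Call:
{"method": "move_arm", "body": {"motion": [[[0,0,0.07],[0,0,0]],[[0,0,0.06],[0,0,0]],[[0,0,0],[0,0,0]]]}}

```text
time_s: 26.95
position: [0.5921, -0.2703, 0.0306]
tool_rot: [[-1.0, 0.0, 0.0], [0.0, 1.0, 0.0], [-0.0, 0.0, -1.0]]
ft_force: [-0.7, -0.1, -0.3]
grip_width: 0.0459
gripper_force: 22.8
```

Call:
{"method": "move_arm", "body": {"motion": [[[0,0,0],[0,0,0]],[[0,0,0],[0,0,0]],[[0,0,0],[0,0,0]],[[0,0,0],[0,0,0]]], "claw": 0.3}}

```text
time_s: 27.35
position: [0.5922, -0.2703, 0.0308]
tool_rot: [[-1.0, 0.0, 0.0], [0.0, 1.0, 0.0], [-0.0, 0.0, -1.0]]
ft_force: [0.3, -0.9, 0.8]
grip_width: 0.0596
gripper_force: 0.0
```

Call:
{"method": "move_arm", "body": {"motion": [[[0,0,-0.2],[0,0,0]],[[0,0,-0.5],[0,0,0]],[[0,0,-0.7],[0,0,0]],[[0,0,-0.7],[0,0,0]],[[0,0,-0.6],[0,0,0]]]}}

```text
time_s: 27.85
position: [0.5922, -0.2704, 0.1686]
tool_rot: [[-1.0, 0.0, 0.002], [0.0, 1.0, -0.001], [-0.002, -0.001, -1.0]]
ft_force: [0.2, -0.2, -0.6]
grip_width: 0.0597
gripper_force: 0.0
```

Call:
{"method": "move_arm", "body": {"motion": [[[0.395,0.345,0],[0,0,0]],[[0.395,0.345,0],[0,0,0]],[[0.395,0.345,0],[0,0,0]],[[0.395,0.345,0],[0,0,0]],[[0.395,0.345,0],[0,0,0]],[[0.395,0.345,0],[0,0,0]],[[0.395,0.345,0],[0,0,0]],[[0.395,0.345,0],[0,0,0]],[[0,0,0],[0,0,0]],[[0,0,0],[0,0,0]]], "claw": 0.6, "force": 40}}

```text
time_s: 28.85
position: [0.4345, -0.1325, 0.1666]
tool_rot: [[-1.0, -0.0, 0.002], [-0.0, 1.0, -0.001], [-0.002, -0.001, -1.0]]
ft_force: [1.5, 0.5, 0.3]
grip_width: 0.0341
gripper_force: 0.0
```

```bash
python3 close.py w_sp .434 -.132 .005 .095; python3 - <<'E'
from h import *
d=grab('wrist');P=cloud(d);print(env.tip_reach)
m=(P[...,2]>.005)&(P[...,2]<.02)&(abs(P[...,0]-.434)<.1)&(abs(P[...,1]+.132)<.05)
k,L,st,_=cv2.connectedComponentsWithStats(m.astype(np.uint8));q=P[L==1+st[1:,4].argmax()]
xy=q[:,:2].astype(np.float32)
# iterate handle axis on points in the narrow part
c=np.array([.43,-.133]);v=np.array([np.cos(.23),np.sin(.23)])
for i in range(8):
    t=(xy-c)@v;w=(xy-c)@[-v[1],v[0]];h=xy[(abs(t)<.045)&(abs(w)<.012)]
    vx,vy,x0,y0=cv2.fitLine(h,cv2.DIST_HUBER,0,.001,.001).ravel();v=np.array([vx,vy])*np.sign(vx)
    t=(xy-[x0,y0])@v;c=np.array([x0,y0])+v*(t.max()+t.min())/2
print('centre',c.round(4),'yaw',np.degrees(np.arctan2(v[1],v[0])).round(2),'len',np.ptp(t).round(4),'n',len(h),'hz',np.median(q[(abs((xy-c)@v)<.04)][:,2]))
g=c+v*.008;print('grasp',g.round(4));from plan import plan;plan(*g,.0205,90+np.degrees(np.arctan2(v[1],v[0])))
E
```

```text
n 4130 ztop 0.0128 rect [ 0.4344 -0.1386  0.1797  0.0409 13.744 ] circ [ 0.4335 -0.1343  0.0901]
topcentre [ 0.417  -0.137   0.0111] px box [ 286  107   70  220 4130]
0.017
centre [ 0.4328 -0.1336] yaw 9.46 len 0.1788 n 1661 hz 0.01116888742357236
grasp [ 0.4407 -0.1323]
pos [ 0.4349 -0.133   0.1661] t 28.95 q6 -122.0 grip 0.0341 turn units [-0.005  0.009 -1.186] then shift units [-0.117 -0.005  2.912]
```

View pics/w_sp.png

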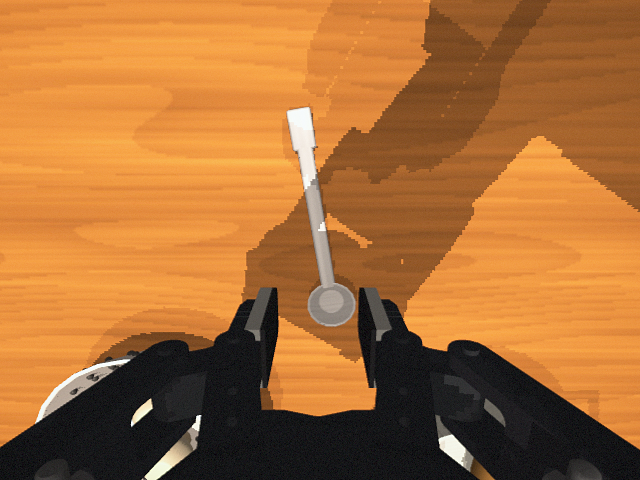

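The spoon runs from its handle end at (300,110) to its bowl at (332,303), with the axis at yaw 9.5°. I turn and grip just bowlward of its middle.

Call:
{"method": "move_arm", "body": {"motion": [[[0,0,0],[0,0,-0.593]],[[0,0,0],[0,0,-0.593]],[[-0.12,0,0.4],[0,0,0]],[[0,0,0.6],[0,0,0]],[[0,0,0.6],[0,0,0]],[[0,0,0.6],[0,0,0]],[[0,0,0.4],[0,0,0]],[[0,0,0.2],[0,0,0]],[[0,0,0.07],[0,0,0]],[[0,0,0],[0,0,0]]]}}

```text
time_s: 29.95
position: [0.4405, -0.1316, 0.0223]
tool_rot: [[-0.986, -0.165, 0.0], [-0.165, 0.986, -0.0], [-0.0, -0.0, -1.0]]
ft_force: [0.2, 0.6, 0.0]
grip_width: 0.0338
gripper_force: 0.0
```

```bash
python3 plan.py .4407 -.1323 .0195 99.5
```

```text
pos [ 0.4405 -0.1316  0.0223] t 29.95 q6 -130.9 grip 0.0338 turn units [-0.001  0.003 -0.004] then shift units [-0.002 -0.014  0.057]
```

Call:
{"method": "move_arm", "body": {"motion": [[[0,0,0.05],[0,0,0]],[[0,0,0],[0,0,0]]]}}

```text
time_s: 30.15
position: [0.4404, -0.1315, 0.0202]
tool_rot: [[-0.986, -0.165, 0.001], [-0.165, 0.986, -0.001], [-0.001, -0.001, -1.0]]
ft_force: [-0.1, -0.5, -0.7]
grip_width: 0.034
gripper_force: 0.0
```

Call:
{"method": "move_arm", "body": {"motion": [[[0,0,0],[0,0,0]],[[0,0,0],[0,0,0]],[[0,0,0],[0,0,0]],[[0,0,0],[0,0,0]],[[0,0,0],[0,0,0]],[[0,0,0],[0,0,0]],[[0,0,0],[0,0,0]]], "claw": 1}}

```text
time_s: 30.85
position: [0.4403, -0.1314, 0.0202]
tool_rot: [[-0.986, -0.165, 0.001], [-0.165, 0.986, -0.0], [-0.001, -0.001, -1.0]]
ft_force: [-1.1, 1.8, 6.5]
grip_width: 0.0106
gripper_force: 39.7
```

Call:
{"method": "move_arm", "body": {"motion": [[[0,0,-0.2],[0,0,0]],[[0,0,-0.4],[0,0,0]],[[0,0,-0.6],[0,0,0]],[[0,0,-0.7],[0,0,0]],[[0,0,-0.7],[0,0,0]],[[0,0,-0.4],[0,0,0]],[[0,0,0],[0,0,0]]]}}

```text
time_s: 31.55
position: [0.4409, -0.1317, 0.1726]
tool_rot: [[-0.986, -0.165, 0.005], [-0.165, 0.986, -0.003], [-0.005, -0.004, -1.0]]
ft_force: [0.2, 0.2, -1.6]
grip_width: 0.0102
gripper_force: 39.1
```

```bash
python3 plan.py .614 .2924 .15 99.5; python3 - <<'E'
from h import *
d=grab('wrist');save(d,'wsp2.png')
E
```

```text
pos [ 0.4409 -0.1317  0.1726] t 31.55 q6 -130.9 grip 0.0102 turn units [-0.027  0.033 -0.001] then shift units [-4.815  7.795  0.452]
```

View pics/wsp2.png

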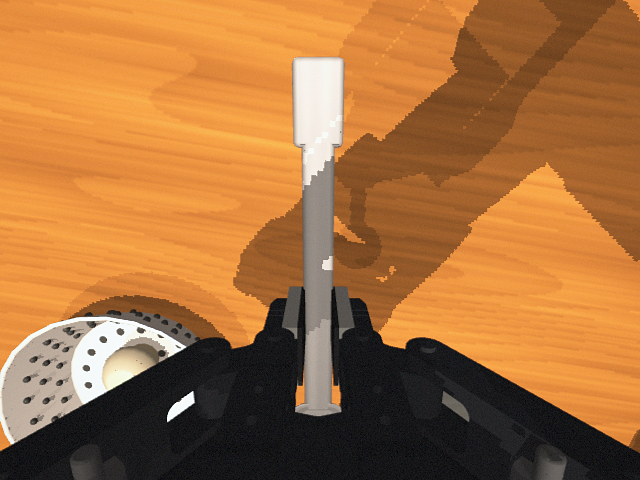

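The spoon is gripped with its handle end at (318,100). Mushroom B is visible in the sieve at (130,368).

Call:
{"method": "move_arm", "body": {"motion": [[[-0.3,0.487,0],[0,0,0]],[[-0.3,0.487,0],[0,0,0]],[[-0.3,0.487,0],[0,0,0]],[[-0.3,0.487,0],[0,0,0]],[[-0.3,0.487,0],[0,0,0]],[[-0.3,0.487,0],[0,0,0]],[[-0.3,0.487,0],[0,0,0]],[[-0.3,0.487,0],[0,0,0]],[[-0.3,0.487,0],[0,0,0]],[[-0.3,0.487,0],[0,0,0]],[[-0.3,0.487,0],[0,0,0]],[[-0.3,0.487,0],[0,0,0]],[[-0.3,0.487,0],[0,0,0]],[[-0.3,0.487,0],[0,0,0]],[[-0.3,0.487,0],[0,0,0]],[[-0.3,0.487,0],[0,0,0]],[[0,0,0],[0,0,0]],[[0,0,0],[0,0,0]]]}}

```text
time_s: 33.4
position: [0.612, 0.2925, 0.1678]
tool_rot: [[-0.986, -0.165, -0.003], [-0.165, 0.986, -0.001], [0.003, -0.0, -1.0]]
ft_force: [0.0, -0.2, -0.5]
grip_width: 0.0104
gripper_force: 39.2
```

```bash
python3 plan.py .614 .2930 .07 99.5; python3 - <<'E'
from h import *
from scipy.optimize import least_squares
d=grab('wrist');P=cloud(d);s=env.observe();p=np.array(s['position'])
def fit(P):
    r=np.hypot(P[...,0]-.606,P[...,1]-.2915);q=P[(P[...,2]>.012)&(P[...,2]<.024)&(r<.085)&(r>.06)][:,:2];r=np.hypot(*(q-[.606,.2915]).T)
    return len(q),least_squares(lambda v:np.hypot(*(q[r>.068]-v).T)-.073,[.606,.2915],loss='soft_l1',f_scale=.002).x.round(4),np.percentile(P[(np.hypot(P[...,0]-.606,P[...,1]-.2915)<.08)&(P[...,2]<.03)][:,2],[5,50,99]).round(4)
print('wrist',fit(P))
for n in('wrist','top','scene'):
    P=cloud(grab(n)); v=np.array([np.cos(np.radians(9.5)),np.sin(np.radians(9.5))]);t=(P[...,:2]-p[:2])@v;w=(P[...,:2]-p[:2])@[-v[1],v[0]]
    q=(abs(w)<.004)&(abs(P[...,2]-p[2]+.01)<.03)&(t<-.018)&(t>-.11)
    if q.sum()>20: print(n,q.sum(),'slope/offset',np.polyfit(t[q],P[...,2][q],1).round(4),'t range',t[q].min().round(3),t[q].max().round(3),'expected z at tcp',(p[2]-.0202+.011).round(4))
E
```

```text
pos [0.612  0.2925 0.1678] t 33.4 q6 -83.9 grip 0.0104 turn units [-0.003 -0.022  0.003] then shift units [-0.04   0.003  1.956]
wrist (8073, array([0.6065, 0.2912]), array([0.0018, 0.0111, 0.019 ]))
wrist 4786 slope/offset [-0.0034  0.1594] t range -0.097 -0.018 expected z at tcp 0.1591
top 65 slope/offset [-0.009   0.1598] t range -0.097 -0.069 expected z at tcp 0.1591
```

Call:
{"method": "move_arm", "body": {"motion": [[[-0.03,0,0.4],[0,0,0]],[[0,0,0.5],[0,0,0]],[[0,0,0.5],[0,0,0]],[[0,0,0.5],[0,0,0]],[[0,0,0.3],[0,0,0]],[[0,0,0.2],[0,0,0]],[[0,0,0.1],[0,0,0]],[[0,0,0],[0,0,0]]]}}

```text
time_s: 34.4
position: [0.6142, 0.2927, 0.0449]
tool_rot: [[-0.986, -0.165, 0.0], [-0.165, 0.986, 0.0], [-0.0, 0.0, -1.0]]
ft_force: [-1.0, 0.1, 0.0]
grip_width: 0.0105
gripper_force: 39.2
```

Call:
{"method": "move_arm", "body": {"motion": [[[0,0,0.04],[0,0,0]],[[0,0,0.03],[0,0,0]],[[0,0,0],[0,0,0]]]}}

```text
time_s: 34.7
position: [0.6142, 0.2928, 0.0416]
tool_rot: [[-0.986, -0.165, 0.001], [-0.165, 0.986, 0.0], [-0.001, 0.0, -1.0]]
ft_force: [0.1, -0.3, -0.2]
grip_width: 0.0105
gripper_force: 39.2
```

Call:
{"method": "move_arm", "body": {"motion": [[[0,0,0.03],[0,0,0]],[[0,0,0.03],[0,0,0]],[[0,0,0],[0,0,0]]]}}

```text
time_s: 35.0
position: [0.6142, 0.2928, 0.0383]
tool_rot: [[-0.986, -0.165, 0.0], [-0.165, 0.986, 0.0], [-0.0, 0.0, -1.0]]
ft_force: [0.3, -0.0, -0.1]
grip_width: 0.0102
gripper_force: 39.2
```

Call:
{"method": "move_arm", "body": {"motion": [[[0,0,0],[0,0,0]],[[0,0,0],[0,0,0]],[[0,0,0],[0,0,0]],[[0,0,0],[0,0,0]],[[0,0,0],[0,0,0]]], "claw": 0.6}}

```text
time_s: 35.5
position: [0.6141, 0.2928, 0.0383]
tool_rot: [[-0.986, -0.165, 0.0], [-0.165, 0.986, 0.0], [-0.0, 0.0, -1.0]]
ft_force: [0.2, -0.8, 0.6]
grip_width: 0.0339
gripper_force: 0.0
```

Call:
{"method": "move_arm", "body": {"motion": [[[0,0,-0.2],[0,0,0]],[[0,0,-0.4],[0,0,0]],[[0,0,-0.7],[0,0,0]],[[0,0,-0.7],[0,0,0]],[[0,0,-0.7],[0,0,0]],[[0.5,0,-0.3],[0,0,0]],[[0.6,0,0],[0,0,0]],[[0.6,0,0],[0,0,0]],[[0.6,0,0],[0,0,0]],[[0.6,0,0],[0,0,0]],[[0.6,0,0],[0,0,0]],[[0,0,0],[0,0,0]],[[0,0,0],[0,0,0]]]}}

```text
time_s: 36.8
position: [0.4418, 0.264, 0.1893]
tool_rot: [[-0.986, -0.165, 0.002], [-0.165, 0.986, 0.001], [-0.002, 0.0, -1.0]]
ft_force: [0.2, 0.6, -0.1]
grip_width: 0.0339
gripper_force: 0.0
```

```bash
python3 - <<'E'
from h import *
d=grab('top');save(d,'t3.png');P=cloud(d)
save(grab('scene'),'s3.png')
m=(P[...,2]>.019)&(P[...,2]<.05)&(np.hypot(P[...,0]-.606,P[...,1]-.2915)<.12);q=P[m];r=cv2.minAreaRect(q[:,:2].astype(np.float32));print(len(q),r,q[:,2].min(),q[:,2].max())
for nm,c in(('pot',(.667,.004)),('sieve',(.62,-.27))):
    m=((P[...,2]>.035)&(P[...,2]<.06)&(np.hypot(P[...,0]-c[0],P[...,1]-c[1])<.068)).astype(np.uint8)
    k,L,st,_=cv2.connectedComponentsWithStats(m);print(nm,[(np.median(P[L==i],0).round(3),st[i,4]) for i in range(1,k) if st[i,4]>60])
E
```

```text
810 ((0.6049421429634094, 0.2898930013179779), (0.14606165885925293, 0.14624066650867462), 58.02284622192383) 0.019011816372234813 0.035430954809763326
pot [(array([ 0.666, -0.039,  0.049]), np.int32(657)), (array([0.662, 0.034, 0.049]), np.int32(677))]
sieve [(array([ 0.644, -0.269,  0.043]), np.int32(295)), (array([ 0.59 , -0.269,  0.043]), np.int32(297))]
```

View pics/t3.png

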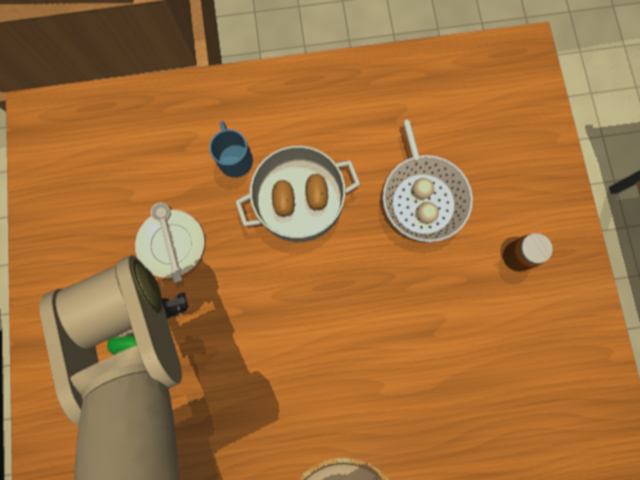

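View pics/s3.png

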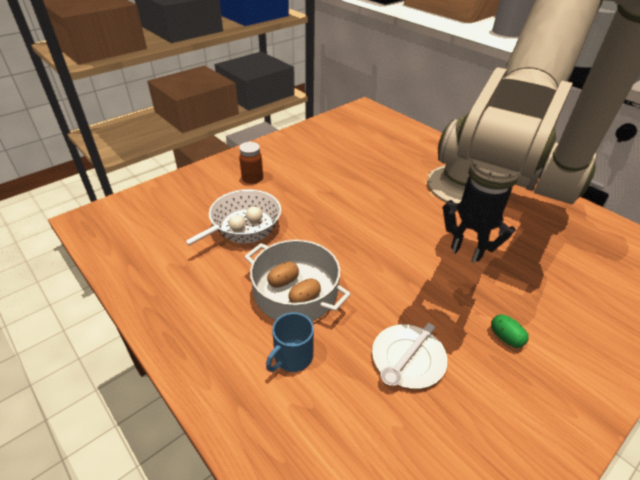

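The top view shows the spoon across the saucer from (161,212) to (178,278), so its middle is within a few pixels of the saucer centre at (170,243). Both potatoes are in the pot, both mushrooms are in the sieve, and the jar, mug and green decoy haven't moved.

```bash
python3 -c "
from rig import env
print(env.close_job())"
```

```text
the job is handed in; nothing more can be done
None
```

I handed the job in at about 37 s: both potatoes are in the pot, both mushrooms in the sieve, and the spoon lies bowl up across the saucer, middle over middle; the hand-in gave no verdict, and the gripper briefly pressed at about 30 N (limit 40 N) while placing the second potato.

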